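# Lift a handset off the preheater with a spatula and send it down the roller lane

## Task

The handset on the preheater is too hot to touch: work the spatula's blade under it (the fence behind it stops it sliding away), lift it clear on the blade alone and let it slide off, screen up, onto the roller lane so that it rolls down to rest against the yellow stop. Treat it gently: no throwing, no turning over, no pressing hard. Then lay the spatula flat on the blue mat and let go of it; leave the other things on the bench where they are.

Things in the scene. Friction and masses are not known exactly. Their poses are not given: they have to be found in the camera images.
- handset: Handheld terminal, aluminium, black screen on top; 110 long (x), 70 wide (y), 11 thick, about 180 g. Its short ends are fully rounded (radius 5.5), so a thin edge pushed along the plate rides in under them. Origin: centre of its underside; z points out of the screen. It starts on the preheater, a short end towards the fence (10 to 45 from it), turned up to 9 degrees from square.
- preheater: Fixed blue heating block, 250 (x) by 170 (y). Its flat aluminium plate lies 30 above the origin and reaches from x = -120 to +75. At x = +75 stands a steel fence, 10 high, facing -x, the open side from which one works; a control strip lies beyond it. Origin: on the table under the block; x points towards the fence.
- spatula: Lifting spatula, about 170 g. Polished flat steel blade, 62 wide, 2 thick, from x = -22 (rear) to x = +115 (rounded nose). It is slippery (friction about 0.3): things slide off once it leans 15 to 20 degrees. It starts flat on the mat, nose away from the robot. Origin: underside of the blade, under the grip; x points to the nose, z up.
- spatula_grip (a point): Point to pinch: centre of the upright orange grip block, 28 (x) by 20 (y), pinched across y, which stands from 26 to 81 above the blade's underside (this point: 58) on a steel post 16 by 18. 107 of blade is free in front of the post: a handset pushed fully on meets the grip block or post, its far end about level with the nose.
- spatula_nose (a point): Middle of the blade's nose, at its underside.
- lane: Fixed gravity roller lane, falling 8 degrees along its x from feed to stop: twelve free-turning grey rollers (diameter 18, 21 apart, 86 wide) from x = -110 to +121. Aluminium side rails stand 10 above the rollers, 88 apart inside; yellow flared guides widen the mouth from x = -110 back to -152. The handset goes in lengthwise. Origin: on the table under the lane; x points to the stop.
- lane_feed (a point): Top of the first roller on the lane's centre line: x = -110 of the lane, 65 above its origin.
- lane_stop (a point): Face of the yellow stop wall at roller-top level, on the centre line: x = +140 of the lane, 30 above its origin (the wall's top is 48). A handset home against it has its origin about 55 to 60 before this point.
- mat: Fixed blue mat, 460 (x) by 760 (y), 2 thick, lying on the table round the task. Origin: centre of its underside.
- driver_stand: Bystander: orange block 50 by 75 by 32 with three upright screwdrivers, 102 high in all. Origin: centre of its underside.
- flux_jar: Bystander: small jar with a green cap, diameter 40, 40 high. Origin: centre of its underside.
- dispenser: Bystander: white solvent dispenser, diameter 64, 106 high. Origin: centre of its underside.
- wire_spool: Bystander: copper spool, diameter 80, 38 high. Origin: centre of its underside.
- spring_clamp: Bystander: black and orange spring clamp lying flat, about 120 by 70 by 18. Origin: centre of its underside.
- blower: Bystander: black rubber dust blower, diameter 56, 92 high. Origin: centre of its underside.
There are look-alikes about, which are no part of the job. What is shaped like the spatula but red is not meant.

How it is judged:
By the outcome, as a careful person would: the job done as asked, in the order asked, and still so for the second after the job is handed in, with the robot touching nothing.
It also fails if it takes over 72 s, if anything falls off the work surface, if the arm or the gripper's body presses on something with over 40 N, if the wrist force passes 120 N, or if a joint passes its speed limit or range.

## Robot

A 7-joint arm with a two-finger parallel gripper is mounted at the origin on the work surface. World frame = base frame: x ahead of the robot, y to its left, z up, the work surface at z = 0. Lengths are in m, angles in rad, forces in N, time in s.
With the tool pointing down it reaches from about 0.4 to 0.9 m from the base axis. Payload 5.6 kg.
Tool frame: the origin (TCP) lies midway between the tips of the shut fingers; the grasp point (between the pads) lies 19 mm behind it; z points along the fingers, y is the line along which they close (so a half turn about z gives the same grasp; the last joint's range is limited). The gripper opens to 92 mm and grips with 3 to 60 N. Pads are 20 mm wide; open, the fingers measure 128 mm over their backs; the gripper's body (75 mm by 189 mm) begins 69 mm behind the grasp point.
Start: joints at [-1.153, 0.468, -0.012, 1.603, 0.006, 1.071, -0.056], TCP at [0.289, 0.582, 0.215] pointing down, gripper open.
Joint ranges: [-2.53, 2.53], [-0.31, 2.02], [-1.57, 1.55], [0.28, 2.44], [-1.29, 4.43], [0.15, 1.84], [-2.92, 2.92]. Speed limits (rad/s): [2.57, 2.57, 3.14, 3.14, 3.14, 3.14, 3.14].

## Interface

Orientations are given as a 3x3 rotation matrix whose columns are the frame's x, y, z axes.
In Python, from station import env, effector, solver, viewer, workorder, search_frame, tip_of gives the robot as it stands. Calls block until the motion is done:
- env.reach(position, orientation): joint-space move of the TCP to a pose.
- env.movel(position, frame=None, rate=0.15): straight line of the TCP; frame=None keeps the orientation; rate is the mean speed in m/s.
- env.goto_joints(angles): joint-space move.
- effector.release() and effector.grasp(squeeze=None): open the fingers fully, or close them until they stop; squeeze is the grip in N (None keeps the last).
- env.pause(seconds).
- solver.inverse_kinematics(position, orientation): joint angles nearest the present ones, or None.
- env.sense(): the state.
- viewer.read_camera(name): name is "scene" or "side" or "wrist"; returns (picture, depth): 384x512x3 uint8, red, green, blue; 384x512 float32, m along the optical axis (not along the pixel's ray), 0 where there is no reading.
- viewer.camera_info(name): a dict with "intrinsics" (3x3 intrinsics, pixels), "eye" and "rotation" of the camera in the world; the wrist camera has in their place "T_tool_cam" (4x4, takes a point from camera to tool coordinates, whose origin is the TCP and whose axes are the flange's). Camera axes: x right, y up, looking along -z (the intrinsics and any distortion apply to the point x, -y, -z); pixel columns grow to the right and rows downward; lengths in m; the calibration is good to about 2 mm. The wrist camera is an equidistant fisheye: a pixel r from the principal point sees the ray r / f radians off the axis. A picture is of the moment at which its call begins: read the wrist's pose just before it. camera_info takes no time and is no camera call.
A pose or a line that the arm cannot do raises env.PlanningError and nothing moves.
- workorder.finish_job(): hands the job in; it is judged then, once.
Trained networks look in the newest picture that a camera, given by its name, has taken for a name from the list of things; names that differ only in an ending like _2 or _b are one class to them, and where a whole thing is asked for, a point or a joint stands for the part that bears it (a point fixed in the world has none). Each returns a list of dicts, best first, with "score" (0 to 1); they miss things now and then, are a little off and sometimes report something else, mostly with a low value. They report only what shows in the picture. A call takes as long as a camera call. They do not tell look-alikes from the thing itself.
- search_frame(camera, name): "at" ([x, y, z] in m, in world coordinates, good to about 4 mm: the middle of the surface that is visible of it).
- tip_of(camera, name): "at" ([x, y, z] in m, in world coordinates, good to about 4 mm: a listed point, or the origin of a listed thing).
The state is a dict: "t": time; "joint_positions": joint angles; "joint_velocities": joint speeds; "tau": joint torques, N m; "ee_pos": TCP position; "tcp_rot": TCP orientation; "wrist_force": force on the tool from outside, world axes, zero at the start; "moment": the same for the moment, N m; "gripper_width": finger opening in m; "grasp_force": force on a finger pad.
Only numpy, scipy, OpenCV 4.12 (cv2) and the standard library are available. Lean on these libraries where they do the work, as an engineer would, in place of code of your own. Each camera call takes 0.05 s, during which the arm holds its last target. There are 200 camera calls.

## Working session

There is one attempt and no reset: what is moved stays moved. The work goes in short steps, each a Python script; the robot and the scene stay as the last script left them, time stands still between calls to the robot, and variables do not carry over. Pictures are saved under pics/ and viewed, at most 10 in all, crops included, and the job is handed in when it is done.

```bash
ls; mkdir -p pics; python3 - <<'E'
from station import env, effector, solver, viewer, workorder, search_frame, tip_of
import cv2,numpy as np
for c in ["scene","side"]:
    p,d=viewer.read_camera(c); cv2.imwrite(f"pics/{c}0.png",p[:,:,::-1])
    i=viewer.camera_info(c); print(c,np.round(i["eye"],3),np.round(i["rotation"],3).tolist(),np.round(i["intrinsics"],1).tolist(),[k for k in i])
    for n in ["handset","preheater","spatula","spatula_grip","spatula_nose","lane","lane_feed","lane_stop","mat"]:
        print(n,[(np.round(r["at"],3).tolist(),round(r["score"],2)) for r in tip_of(c,n)[:3]])
print(env.sense()["t"])
E
```

```text
pics
scene [ 1.046 -0.611  1.165] [[0.741, -0.536, 0.405], [0.672, 0.595, -0.441], [-0.004, 0.599, 0.801]] [[442.1, 0.0, 260.3], [0.0, 442.1, 190.1], [0.0, 0.0, 1.0]] ['intrinsics', 'eye', 'rotation']
handset [([0.617, -0.209, 0.032], 0.85), ([0.498, 0.233, 0.064], 0.56), ([0.672, -0.031, 0.004], 0.47)]
preheater [([0.627, -0.199, 0.003], 0.93)]
spatula [([0.489, -0.012, -0.002], 0.8), ([0.244, -0.322, 0.002], 0.56)]
spatula_grip [([0.248, -0.323, 0.062], 0.56)]
spatula_nose [([0.25, -0.209, 0.002], 0.95), ([0.599, -0.003, 0.0], 0.94)]
lane [([0.603, 0.226, -0.002], 0.98), ([0.49, 0.446, -0.005], 0.25)]
lane_feed [([0.494, 0.235, 0.068], 0.58)]
lane_stop [([0.74, 0.212, 0.031], 0.88), ([0.674, -0.03, 0.004], 0.35)]
mat [([0.59, -0.002, 0.004], 0.83)]
side [ 0.083 -0.85   0.946] [[0.888, 0.318, -0.333], [-0.46, 0.587, -0.666], [-0.016, 0.744, 0.668]] [[375.8, 0.0, 254.8], [0.0, 375.8, 190.9], [0.0, 0.0, 1.0]] ['intrinsics', 'eye', 'rotation']
handset [([0.618, -0.21, 0.027], 0.84), ([0.596, 0.002, -0.001], 0.4)]
preheater [([0.623, -0.204, 0.001], 0.95)]
spatula [([0.245, -0.319, -0.001], 0.77), ([0.491, -0.013, -0.0], 0.62), ([0.62, -0.204, 0.001], 0.18)]
spatula_grip [([0.247, -0.32, 0.055], 0.8), ([0.492, -0.012, 0.061], 0.75), ([0.49, 0.237, 0.059], 0.51)]
spatula_nose [([0.607, -0.001, 0.003], 0.79), ([0.246, -0.214, -0.003], 0.79)]
lane [([0.597, 0.231, -0.003], 0.85), ([0.617, -0.202, -0.0], 0.23)]
lane_feed [([0.491, 0.236, 0.06], 0.76)]
lane_stop [([0.743, 0.21, 0.028], 0.9)]
mat [([0.59, -0.0, 0.002], 0.73)]
1.0
```

View pics/scene0.png

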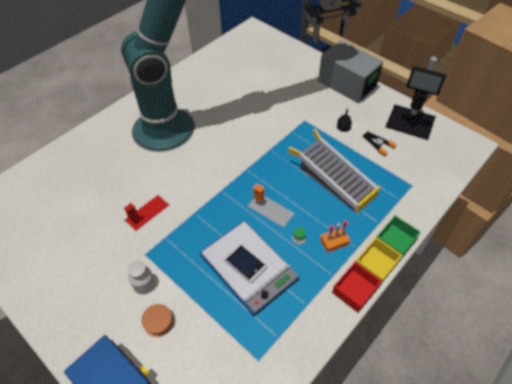

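View pics/side0.png

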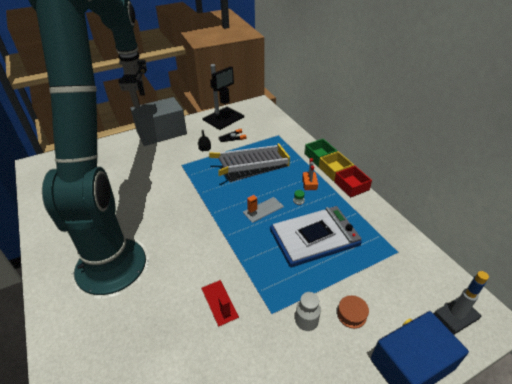

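The scene picture shows the orange-gripped spatula at about (268,205), nose to +x. The preheater with the handset is at (245,262), and the lane is at (338,172) with its mouth towards the robot. The red decoy is at (146,212). Next I'll take close wrist views of the preheater and the spatula.

```bash
cat > h.py <<'E'
from station import env, effector, solver, viewer, workorder, search_frame, tip_of
import cv2,numpy as np
from scipy.spatial.transform import Rotation as R
def Rz(a): return R.from_euler('z',a).as_matrix()
def Ry(a): return R.from_euler('y',a).as_matrix()
DOWN=np.diag([1.,-1,-1])   # tool x = spatula x, tool z down
def wrist(name):
    s=env.sense(); p,d=viewer.read_camera("wrist"); cv2.imwrite(f"pics/{name}.png",p[:,:,::-1])
    np.savez(f"pics/{name}.npz",p=p,d=d,pos=s["ee_pos"],rot=s["tcp_rot"]); return p,d,s
def cloud(d,s):   # world points of each pixel (fisheye)
    i=viewer.camera_info("wrist"); K=np.array(i["intrinsics"]); T=np.array(i["T_tool_cam"])
    v,u=np.mgrid[:d.shape[0],:d.shape[1]]; a=(u-K[0,2])/K[0,0]; b=(v-K[1,2])/K[1,1]
    th=np.hypot(a,b); k=np.tan(th)/np.maximum(th,1e-9)
    P=np.stack([a*k*d,-b*k*d,-d],-1)@T[:3,:3].T+T[:3,3]
    return P@np.array(s["tcp_rot"]).T+np.array(s["ee_pos"])
def tips(c,names):
    for n in names: print(c,n,[(np.round(r["at"],4).tolist(),round(r["score"],2)) for r in tip_of(c,n)[:3]])
E
python3 - <<'E'
from h import *
s=env.sense(); print(np.round(s["tcp_rot"],2).tolist())
for sg in (0,np.pi):
    q=solver.inverse_kinematics([0.5,-0.2,0.28],Rz(sg)@DOWN); print(sg,None if q is None else np.round(q,2))
    for p in ([0.585,-.2,.1],[0.4,.25,.17],[.49,-.012,.05]):
        for a in (0,.35):
            q=solver.inverse_kinematics(p,Rz(sg)@Ry(a if sg==0 else -a)@DOWN); print(p,a,None if q is None else np.round(q,2))
i=viewer.camera_info("wrist"); print(np.round(i["T_tool_cam"],3).tolist(),np.round(i["intrinsics"],1).tolist())
E
```

```text
[[-0.9, 0.44, 0.0], [0.44, 0.9, 0.0], [-0.0, 0.0, -1.0]]
0 [-0.5   0.3   1.01  1.85 -0.28  1.15 -0.97]
[0.585, -0.2, 0.1] 0 [-0.28  0.66  0.78  1.81 -0.58  0.91 -0.81]
[0.585, -0.2, 0.1] 0.35 [-0.24  0.86  0.78  1.52 -0.43  1.32 -0.96]
[0.4, 0.25, 0.17] 0 [-1.15  0.24  0.6   2.1  -0.18  0.85 -2.01]
[0.4, 0.25, 0.17] 0.35 [-0.98  0.45  0.6   1.89 -0.4   1.24 -1.75]
[0.49, -0.012, 0.05] 0 [-0.54  0.52  0.61  2.13 -0.5   0.64 -1.15]
[0.49, -0.012, 0.05] 0.35 [-0.51  0.71  0.64  1.87 -0.43  1.09 -1.21]
3.141592653589793 [-0.36  0.25  0.81  1.84 -0.2   1.13  2.1 ]
[0.585, -0.2, 0.1] 0 [-0.05  0.57  0.43  1.79 -0.31  0.84  2.11]
[0.585, -0.2, 0.1] 0.35 [-0.01  0.75  0.37  1.5  -0.15  1.26  1.96]
[0.4, 0.25, 0.17] 0 [-0.64  0.23  0.01  2.07 -0.    0.85  0.94]
[0.4, 0.25, 0.17] 0.35 [-0.48  0.41 -0.04  1.86 -0.17  1.19  1.14]
[0.49, -0.012, 0.05] 0 [-0.19  0.46  0.18  2.11 -0.14  0.58  1.66]
[0.49, -0.012, 0.05] 0.35 [-0.15  0.63  0.15  1.84 -0.11  1.03  1.63]
[[-0.001, 0.962, 0.272, 0.076], [1.0, 0.001, -0.0, -0.001], [-0.0, 0.272, -0.962, -0.169], [0.0, 0.0, 0.0, 1.0]] [[297.3, 0.0, 253.1], [0.0, 297.3, 193.9], [0.0, 0.0, 1.0]]
```

```bash
python3 - <<'E'
from h import *
env.reach([0.54,-0.2,0.28],DOWN)
p,d,s=wrist("w1"); tips("wrist",["preheater","handset"])
P=cloud(d,s); g=p.astype(int).sum(2)
# plate points
m=(abs(P[...,2]-.032)<.004)&(abs(P[...,0]-.6)<.13)&(abs(P[...,1]+.2)<.12)&(d>0)&(g>380)
print("plate z",np.median(P[...,2][m]),m.sum())
# screen: dark pixels at ~43
k=(abs(P[...,2]-.043)<.006)&(abs(P[...,0]-.61)<.09)&(abs(P[...,1]+.2)<.07)&(d>0)
print("handset z",np.median(P[...,2][k]),k.sum())
r=cv2.minAreaRect((P[...,:2][k]*1000).astype(np.float32)); print(r)
k2=k&(g<200); r=cv2.minAreaRect((P[...,:2][k2]*1000).astype(np.float32)); print(k2.sum(),r)
cv2.imwrite("pics/w1v.png",np.hstack([p[:,:,::-1][:, :400],np.uint8(k)[:, :400,None]*p[:,:400,::-1]]))
env.reach([0.47,-0.01,0.26],DOWN)
p,d,s=wrist("w2"); tips("wrist",["spatula","spatula_grip","spatula_nose"])
print(env.sense()["t"])
E
```

```text
wrist preheater []
wrist handset [([0.6163, -0.2123, 0.0274], 0.93), ([0.7443, 0.2134, 0.0311], 0.65)]
plate z 0.029465645681528208 8360
handset z 0.040995050512660045 4148
((630.5889892578125, -222.89794921875), (93.84062194824219, 138.8257293701172), 89.90018463134766)
1464 ((631.8321533203125, -213.51939392089844), (77.95402526855469, 135.76959228515625), 80.67304992675781)
wrist spatula [([0.4906, -0.0122, -0.0004], 0.92)]
wrist spatula_grip [([0.4838, -0.014, 0.057], 0.58)]
wrist spatula_nose [([0.6041, -0.004, 0.0039], 0.58)]
5.075
```

View pics/w1v.png

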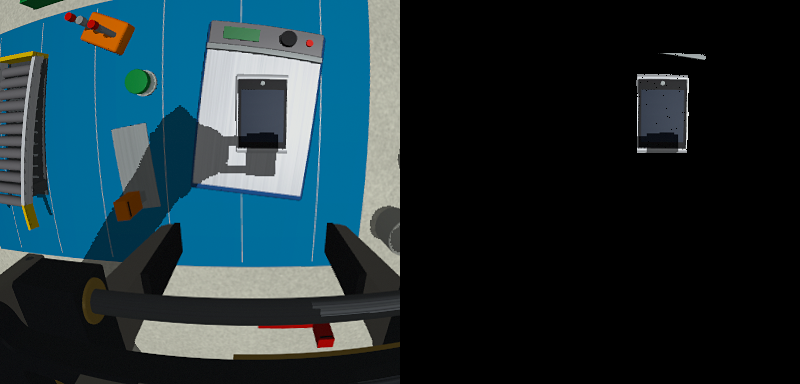

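View pics/w2.png

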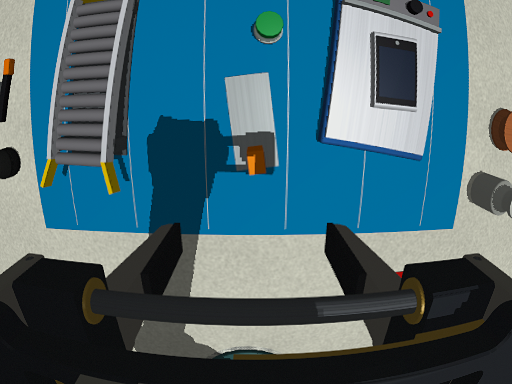

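The wrist views show the handset at (262,113) almost square to the world, and the preheater turned clockwise with its fence along (210,45)-(322,60). The spatula blade at (250,115) leans slightly left (+yaw), and its grip is at (257,160). Next I'll fit rectangles to these saved clouds.

```bash
python3 - <<'E'
from h import *
def comp(m):
    n,l,st,_=cv2.connectedComponentsWithStats(m.astype(np.uint8)); return l==1+np.argmax(st[1:,4])
def rect(name,P,m):
    m=comp(m); (c,w,a)=cv2.minAreaRect((P[...,:2][m]*1000).astype(np.float32)); print(name,m.sum(),np.round(c,1),np.round(w,1),round(a,1),"z",np.median(P[...,2][m]).round(4))
for f in ("w1","w2"):
    z=np.load(f"pics/{f}.npz"); p,d=z["p"],z["d"]; s=dict(ee_pos=z["pos"],tcp_rot=z["rot"]); P=cloud(d,s)
    X,Y,Z=P[...,0],P[...,1],P[...,2]; ok=(d>0); rgb=p.astype(int)
    near=ok&(abs(X-.62)<.16)&(abs(Y+.2)<.13)
    h=near&(Z>.0355)&(Z<.047)&(abs(X-.617)<.075)&(abs(Y+.21)<.06); rect("handset",P,h)
    rect("plate+hs",P,near&(Z>.022)&(Z<.047)); 
    rect("fence/strip",P,near&(Z>.0355)&(X>.68))
    grey=(rgb.max(2)-rgb.min(2)<45)&(rgb.sum(2)>60)
    b=ok&(abs(X-.53)<.13)&(abs(Y+.01)<.06)&(Z<.012)&grey; rect("blade",P,b)
    g=ok&(abs(X-.49)<.04)&(abs(Y+.01)<.04)&(Z>.07); 
    if g.sum(): rect("grip top",P,g)
    # rails of the lane
    l=ok&(Y>.13)&(Y<.33)&(X>.42)&(X<.78)&(Z>.025)&(Z<.09)&(rgb[...,0]>60)&(rgb[...,0]-rgb[...,2]<40); rect("lane",P,l)
E
```

```text
handset 3994 [ 615.9 -211.6] [109.   70.6] 0.4 z 0.041
plate+hs 19229 [ 620.2 -203.9] [169.1 247.7] 82.5 z 0.0301
fence/strip 712 [ 703.  -214.3] [160.4   9.3] 82.6 z 0.0393
blade 2586 [533.7  -8. ] [139.5  66.1] 6.3 z 0.0035
grip top 327 [488.5 -14.6] [28.7 21.6] 6.2 z 0.0821
lane 4233 [615.2 220.6] [100.2 258.4] 85.4 z 0.0462
handset 3277 [ 615.1 -211. ] [ 71.1 110.8] 89.9 z 0.0409
plate+hs 15443 [ 619.5 -202.6] [167.8 248.3] 83.0 z 0.0298
fence/strip 531 [ 702.5 -214.8] [159.6   9.4] 82.5 z 0.039
blade 3688 [534.2  -8.8] [138.1  62.9] 6.7 z 0.0034
grip top 10733 [491.1 -10. ] [ 9.5 80. ] 0.0 z 0.3857
lane 9517 [613.9 225.2] [106.6 255.8] 84.8 z 0.0496
```

```bash
cat >> h.py <<'E'
H=0.039; D=np.pi/180
def sp(o,yaw,pitch):  # spatula origin, yaw deg, pitch deg (+ = nose down) -> TCP pose
    M=Rz(yaw*D)@Ry(pitch*D); return np.array(o)+M@[0,0,H], M@DOWN
def nose(n,yaw,pitch):  # same, given nose underside point
    M=Rz(yaw*D)@Ry(pitch*D); return sp(np.array(n)-M@[.115,0,0],yaw,pitch)
def fz(): s=env.sense(); return np.round(s["wrist_force"],2)
PY=-7.3; PC=np.array([.620,-.2033,0])
def pre(x,y,z): return PC+Rz(PY*D)@[x/1e3,y/1e3,z/1e3]
E
python3 - <<'E'
from h import *
p,r=sp([.488,-.014,.002],6.4,0)
env.reach(p+[0,0,.09],r); env.movel(p,r,rate=.08); print(fz())
effector.grasp(50); s=env.sense(); print(s["gripper_width"],s["grasp_force"],fz())
env.movel(p+[0,0,.10],r,rate=.1); print("lifted",fz())
p,r=nose(pre(-80,-12,60),PY,2); env.reach(p,r); f0=fz(); print(f0,env.sense()["ee_pos"]-p)
p,r=nose(pre(-80,-12,36),PY,2); env.movel(p,r,rate=.06); print(fz())
p,d,s=wrist("w3"); print(s["t"],s["gripper_width"])
E
```

```text
[ 0.55 -0.95  0.75]
0.02000345682259198 49.98939335346222 [ 0.14 -0.5   0.17]
lifted [ 0.19  0.4  -1.3 ]
[ 0.06  0.09 -1.33] [ 0.00051082  0.00093583 -0.00021946]
[ 1.29 -0.55 -1.67]
10.5 0.019664626121719153
```

View pics/w3.png

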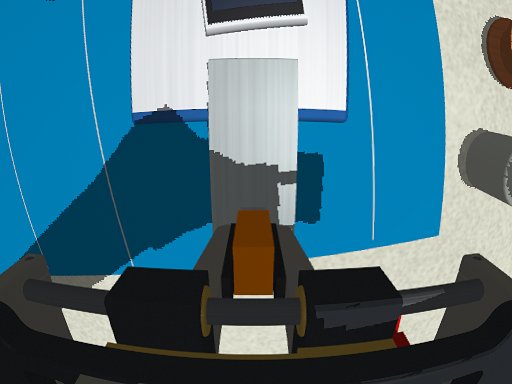

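The spatula is held straight. The nose, at (253,60), points at the middle of the handset's near end, about (257,28). I'll touch down gently and then push.

```bash
python3 - <<'E'
from h import *
env.pause(.2); f0=fz()[2]
for z in np.arange(35,26,-.7):
    p,r=nose(pre(-80,-12,z),PY,2); env.movel(p,r,rate=.03); env.pause(.05); f=fz()
    if f[2]-f0>1.5: break
print("contact",z,f0,f)
z+=.4
x=-80
for x in range(-72,-15,8):
    p,r=nose(pre(x,-12,z),PY,2); env.movel(p,r,rate=.05); f=fz(); print(x,f)
    if np.hypot(f[0],f[1])>12: break
open("z.txt","w").write(f"{z} {x}")
p,d,s=wrist("w4"); print(s["t"])
E
```

```text
contact 29.399999999999977 -1.44 [-2.19  1.1   3.72]
-72 [ 1.56 -0.32 -0.34]
-64 [ 0.46 -1.17  0.02]
-56 [-0.11  0.1   0.93]
-48 [-0.09  0.13  0.75]
-40 [-0.49  0.18  0.34]
-32 [ 0.43 -0.29  0.04]
-24 [ 0.41 -0.09  1.74]
-16 [ 1.32 -0.04 -0.82]
15.9167
```

View pics/w4.png

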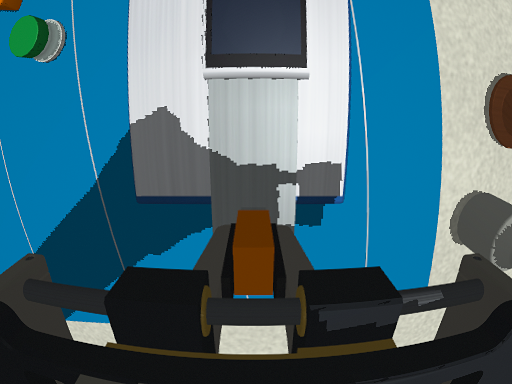

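The handset has squared itself to the blade, with its near end at (257,72) centred on the nose. I'll keep pushing towards the fence.

```bash
python3 - <<'E'
from h import *
z,x0=map(float,open("z.txt").read().split())
for x in np.append(np.arange(x0+8,70,9),72):
    p,r=nose(pre(x,-12.5,z),PY,2); env.movel(p,r,rate=.06); f=fz(); print(x,f)
    if np.hypot(f[0],f[1])>12: break
open("z.txt","w").write(f"{z} {x}")
p,d,s=wrist("w5"); print(s["t"])
E
```

```text
-8.0 [ 1.08 -0.05 -0.32]
1.0 [-0.11  0.74 -0.37]
10.0 [ 0.52 -0.43 -0.79]
19.0 [-0.16 -0.87  0.48]
28.0 [-1.26  0.34  2.16]
37.0 [-1.84 -0.18  3.54]
46.0 [-2.22  0.16  2.24]
55.0 [-2.35 -0.73  2.17]
64.0 [-1.29  0.1   1.32]
72.0 [-2.2  -0.34  2.63]
18.9333
```

View pics/w5.png

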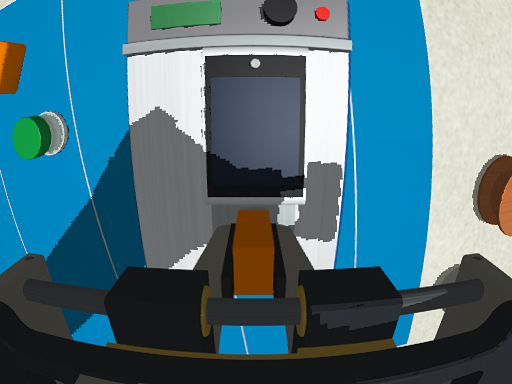

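The handset lies square on the blade, with its near end at (253,200) just short of the grip. I'll lift it with the nose slightly up and carry it to the lane mouth.

```bash
python3 - <<'E'
from h import *
z,x=map(float,open("z.txt").read().split())
o=pre(x-115,-12.5,z)
p,r=sp(o+[0,0,.010],PY,-4); env.movel(p,r,rate=.03)
p,r=sp(o+[0,0,.10],PY,-5); env.movel(p,r,rate=.08); print(fz())
p,r=nose([.44,.238,.135],-5.3,-5); env.movel(p,r,rate=.16); print(fz(),env.sense()["ee_pos"]-p)
pc,d,s=wrist("w6"); tips("wrist",["lane","lane_feed","lane_stop","handset"]); print(s["t"])
P=cloud(d,s); X,Y,Z=P[...,0],P[...,1],P[...,2]
L=np.array([.603,.226]); c,sn=np.cos(-5.3*D),np.sin(-5.3*D)
lx=(X-L[0])*c+(Y-L[1])*sn; ly=-(X-L[0])*sn+(Y-L[1])*c
top=.0482-np.tan(8*D)*lx   # roller-top height
rail=(d>0)&(abs(Z-top-.010)<.004)&(abs(lx)<.11)&(abs(ly)<.06)
for sg in (1,-1):
    m=rail&(ly*sg>.03); 
    if m.sum()>20: a=np.polyfit(lx[m],ly[m],1); print(sg,m.sum(),np.round(a,4),np.percentile(ly[m],[2,50,98]).round(4),np.median((Z-top)[m]).round(4))
m=(d>0)&(abs(ly)<.036)&(abs(lx)<.1)&(abs(Z-top)<.012); print("roller",np.percentile((Z-top)[m],[50,90,97]).round(4) if m.sum() else 0)
E
```

```text
[-0.2  -0.4  -3.08]
[ 0.14  0.14 -3.  ] [ 1.51686893e-04 -2.55930576e-04 -9.40113754e-07]
wrist lane []
wrist lane_feed [([0.4927, 0.2379, 0.0644], 0.56)]
wrist lane_stop []
wrist handset [([0.3893, 0.2395, 0.1317], 0.93)]
24.0667
1 225 [0.019  0.0492] [0.0435 0.0473 0.0519] 0.0109
-1 214 [ 0.0106 -0.0469] [-0.0521 -0.0479 -0.0439] 0.0107
roller [-0.0017  0.0009  0.0015]
```

View pics/w6.png

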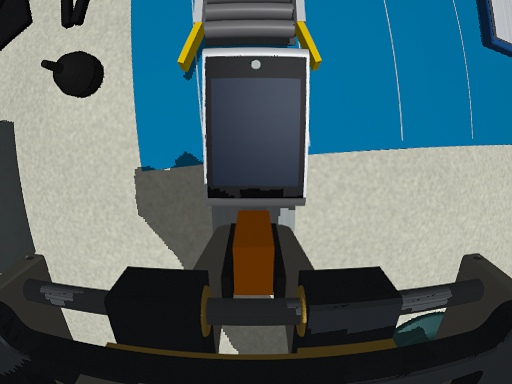

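The handset is riding well, about 2.5 mm right of the blade's centre line. The lane mouth is straight ahead at (250,30). I'll insert the nose over the first rollers and tip it in steps.

```bash
cat >> h.py <<'E'
LY=-4.9; FEED=np.array([.4945,.2362,.0645])
def lane(x,y,h): # x mm from the feed along lane, y mm left, h mm above roller tops
    return FEED+Rz(LY*D)@[x/1e3,y/1e3,h/1e3-np.tan(8*D)*x/1e3]
E
python3 - <<'E'
from h import *
for x,h,a in ((-15,35,0),(22,14,8),(22,5,11)):
    p,r=nose(lane(x,2.5,h),LY,a); env.movel(p,r,rate=.07)
print(fz(),env.sense()["t"])
for a in (13,15,16,17,18,19,20,21,22,23):
    p,r=nose(lane(22,2.5,5),LY,a); env.movel(p,r,rate=.03); env.pause(.25); f=fz(); print(a,f)
    if f[2]>-2.4 or f[2]<-5: break
env.pause(.5); print(fz(),env.sense()["t"])
pc,d,s=wrist("w7"); tips("wrist",["handset"])
pc,d=viewer.read_camera("scene"); tips("scene",["handset"])
E
```

```text
[ 0.32 -0.51 -3.28] 26.2
13 [ 0.44  0.08 -3.31]
15 [-0.45  0.91 -4.19]
16 [ 0.05  1.05 -3.45]
17 [-0.12  0.02 -2.84]
18 [-0.71  0.32 -3.55]
19 [-0.78 -0.76 -2.46]
20 [-0.39  0.6  -3.71]
21 [ 0.43  0.24 -3.  ]
22 [-0.73 -0.57 -3.37]
23 [-0.63  0.15 -3.68]
[ 0.02  0.35 -2.54] 31.7833
wrist handset [([0.4743, 0.2375, 0.0842], 0.93)]
scene handset [([0.4742, 0.2388, 0.0877], 0.71), ([0.6714, -0.0308, 0.005], 0.38)]
```

View pics/w7.png

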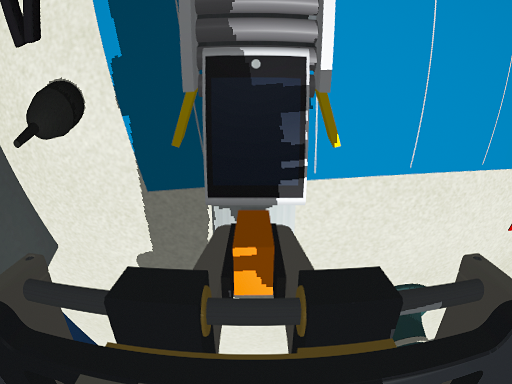

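The handset hasn't slid yet; it still sits at (255,125) against the grip. I'll check the real tilt from the depth and carry on tipping.

```bash
cat >> h.py <<'E'
def tilt(d,s,box=(60,190,215,295)):
    P=cloud(d,s)[box[0]:box[1],box[2]:box[3]].reshape(-1,3); P=P[P[:,2]>.03]
    A=np.c_[P[:,:2],np.ones(len(P))]; c=np.linalg.lstsq(A,P[:,2],rcond=None)[0]; return np.degrees(np.arctan(c[:2])).round(1)
E
python3 - <<'E'
from h import *
z=np.load("pics/w7.npz"); print("tilt w7",tilt(z["d"],dict(ee_pos=z["pos"],tcp_rot=z["rot"])))
z=np.load("pics/w6.npz"); print("tilt w6",tilt(z["d"],dict(ee_pos=z["pos"],tcp_rot=z["rot"])))
for a in (24,25,26,27):
    p,r=nose(lane(22,2.5,6),LY,a); env.movel(p,r,rate=.03); env.pause(.2)
    pc,d,s=wrist("w8"); t=tip_of("wrist","handset"); at=t[0]["at"] if t else None; print(a,fz(),tilt(d,s),at)
    if at is not None and at[0]>.49: break
print(env.sense()["t"])
E
```

```text
tilt w7 [-17.5   1.8]
tilt w6 [ 4.3 -0.2]
24 [-0.01 -0.29 -3.59] [-16.6   1.7] [0.4738, 0.2388, 0.0866]
25 [ 0.61  0.03 -3.45] [-19.1   1.9] [0.4812, 0.2359, 0.0861]
26 [ 0.19 -0.27 -2.21] [-14.2   1.6] [0.492, 0.2338, 0.0819]
33.6333
```

```bash
python3 - <<'E'
from h import *
env.pause(.4)
pc,d,s=wrist("w9"); tips("wrist",["handset"])
p2,_=viewer.read_camera("side"); tips("side",["handset","spatula_grip"])
c=cv2.resize(p2[120:220,180:320],(560,400),interpolation=cv2.INTER_CUBIC)
cv2.imwrite("pics/w9v.png",np.vstack([np.hstack([pc[:,:,::-1][:, 130:370],c[:384,:,::-1]])])); print(fz(),s["t"])
E
```

```text
wrist handset [([0.5039, 0.236, 0.0775], 0.84)]
side handset [([0.5032, 0.2405, 0.0711], 0.52)]
side spatula_grip [([0.2439, -0.321, 0.0566], 0.9), ([0.437, 0.2457, 0.1723], 0.78)]
[ 0.    1.31 -1.99] 34.0333
```

View pics/w9v.png

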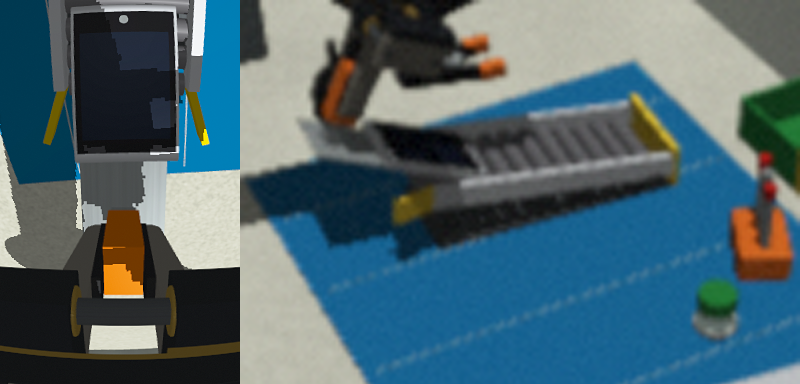

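The handset has slid about 30 mm and its front is on the rollers, creeping slowly. I'll tip a little more and watch.

```bash
python3 - <<'E'
from h import *
for a in (27,28,29,30,31):
    p,r=nose(lane(22,2.5,6),LY,a); env.movel(p,r,rate=.03); env.pause(.25)
    pc,d,s=wrist("w10"); t=tip_of("wrist","handset"); at=t[0]["at"] if t else None; print(a,fz(),np.round(at,4),s["t"])
    if at is None or at[0]>.6: break
E
```

```text
27 [ 0.17 -0.   -2.28] [0.5022 0.2385 0.077 ] 34.7833
28 [-0.59  0.35 -2.78] [0.5009 0.2374 0.0787] 35.3833
29 [-0.97 -0.17 -2.91] [0.5016 0.2383 0.0765] 35.9833
30 [-0.63  0.23 -1.97] [0.5036 0.2396 0.0803] 36.5833
31 [ 0.07 -0.15 -2.15] [0.5055 0.2358 0.0783] 37.1833
```

```bash
python3 - <<'E'
from h import *
z=np.load("pics/w10.npz"); P=cloud(z["d"],dict(ee_pos=z["pos"],tcp_rot=z["rot"]))
Q=(P-FEED)@Rz(LY*D)*1e3
for v in range(2,215,9):
    c=np.median(Q[v,240:270],0); b=np.median(Q[v,212:222],0); b2=np.median(Q[v,285:293],0)
    print(v,c.round(1),"| h over rollers",round(c[2]+np.tan(8*D)*c[0],1), b.round(0),b2.round(0))
g=z["p"][:220,130:370,::-1]; cv2.imwrite("pics/w10v.png",cv2.resize(g,(720,560)))
E
```

```text
2 [60.6  1.  -9.3] | h over rollers -0.8 [61. 26. -9.] [ 61. -22.  -9.]
11 [56.   1.   0.4] | h over rollers 8.2 [56. 26. -1.] [ 56. -21.  -1.]
20 [50.3  1.1  3.5] | h over rollers 10.6 [51. 26.  4.] [ 51. -21.   3.]
29 [44.8  1.1  6.6] | h over rollers 12.9 [45. 26.  6.] [ 45. -21.   6.]
38 [39.5  1.1 10.1] | h over rollers 15.7 [40. 26. 11.] [ 40. -21.  10.]
47 [34.1  1.1 13.2] | h over rollers 18.0 [35. 25. 13.] [ 34. -21.  13.]
56 [28.7  1.1 15.9] | h over rollers 20.0 [29. 25. 16.] [ 29. -21.  16.]
65 [23.5  1.1 18.9] | h over rollers 22.2 [24. 25. 19.] [ 24. -21.  19.]
74 [18.4  1.1 22.2] | h over rollers 24.8 [19. 25. 22.] [ 19. -21.  22.]
83 [13.3  1.1 25.2] | h over rollers 27.0 [13. 26. 25.] [ 13. -21.  25.]
92 [ 8.1  1.1 28. ] | h over rollers 29.2 [ 8. 26. 28.] [  8. -21.  28.]
101 [ 2.9  1.1 30.8] | h over rollers 31.2 [ 3. 26. 31.] [  3. -21.  30.]
110 [-2.   1.1 34. ] | h over rollers 33.7 [-2. 26. 34.] [ -2. -21.  34.]
119 [-7.1  1.1 36.9] | h over rollers 35.9 [-7. 26. 37.] [ -7. -21.  37.]
128 [-12.4   1.1  39.6] | h over rollers 37.8 [-12.  26.  40.] [-12. -21.  40.]
137 [-17.5   1.1  42.7] | h over rollers 40.3 [-17.  26.  43.] [-17. -21.  42.]
146 [-23.    1.1  45.3] | h over rollers 42.1 [-23.  26.  45.] [-23. -21.  45.]
155 [-28.5   1.1  47.9] | h over rollers 43.9 [-28.  26.  48.] [-28. -22.  48.]
164 [-41.2   1.   42.5] | h over rollers 36.7 [-41.  28.  43.] [-41. -23.  43.]
173 [-46.8   1.   45.8] | h over rollers 39.2 [-47.  28.  46.] [-47. -23.  46.]
182 [-52.4   1.   49.2] | h over rollers 41.9 [-52.  28.  50.] [-52. -23.  49.]
191 [-57.9   1.   52.9] | h over rollers 44.7 [-58.  29.  53.] [-58. -24.  53.]
200 [-64.    1.   56.2] | h over rollers 47.2 [-64.  29.  56.] [-64. -24.  56.]
209 [-65.3   1.   63.7] | h over rollers 54.5 [-70.  29.  60.] [-70. -24.  60.]
```

View pics/w10v.png

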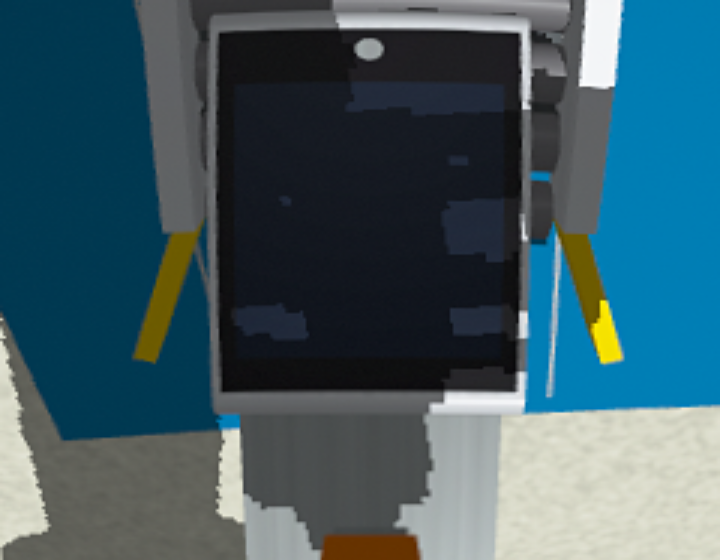

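The depth profile shows the blade and handset both at about 30°. The handset's front end sits in the valley between two rollers, with its centre already past the first roller. I'll draw the blade out along its own plane until only the tail rests on the nose, then lower the tail onto the rollers.

```bash
python3 - <<'E'
from h import *
a=31; M=Rz(LY*D)@Ry(a*D); n0=lane(22,2.5,6)
for k in (.014,.028,.042):
    p,r=nose(n0-M[:,0]*k,LY,a); env.movel(p,r,rate=.04); env.pause(.05)
    pc,d,s=wrist("w11"); t=tip_of("wrist","handset"); print(k,fz(),np.round(t[0]["at"],4) if t else None,s["t"])
z=d; P=cloud(d,s); Q=(P-FEED)@Rz(LY*D)*1e3
for v in range(2,215,12): c=np.median(Q[v,240:270],0); print(v,c.round(1),round(c[2]+np.tan(8*D)*c[0],1))
cv2.imwrite("pics/w11v.png",pc[:220,130:370,::-1])
E
```

```text
0.014 [-0.48  0.96 -2.14] [0.504  0.2356 0.0809] 37.8333
0.028 [-0.22 -0.21 -3.11] [0.5053 0.2358 0.081 ] 38.4833
0.042 [-1.26  0.48 -2.47] [0.5023 0.2357 0.0794] 39.1333
2 [25.4  1.3 18. ] 21.6
14 [17.9  1.3 22.8] 25.3
26 [10.3  1.3 26.7] 28.1
38 [ 3.   1.3 30.9] 31.3
50 [-4.1  1.3 34.9] 34.3
62 [-11.2   1.3  39. ] 37.5
74 [-18.1   1.3  43.1] 40.5
86 [-25.2   1.3  46.6] 43.1
98 [-33.    1.3  48.7] 44.1
110 [-44.6   1.2  44.9] 38.6
122 [-51.8   1.2  49.1] 41.8
134 [-59.1   1.2  53.3] 44.9
146 [-66.3   1.2  57.7] 48.4
158 [-73.6   1.8  62.1] 51.8
170 [-81.1   1.2  66.4] 55.0
182 [-88.3   1.2  71.2] 58.8
194 [-96.    1.8  75.8] 62.3
206 [-104.     1.2   80.4] 65.7
```

Exactly as planned: the handset stayed put while the blade withdrew. Now I'll lower the tail.

```bash
python3 - <<'E'
from h import *
for h,a in ((18,27),(14,22),(9,17),(5,13),(0,9),(-4,6)):
    p,r=nose(lane(-14,2.5,h),LY,a); env.movel(p,r,rate=.05)
    pc,d,s=wrist("w12"); t=tip_of("wrist","handset"); print(h,a,fz(),np.round(t[0]["at"],4) if t else None,s["t"])
    if t and t[0]["at"][0]>.56: break
env.pause(.5)
pc,d,s=wrist("w12"); t=tip_of("wrist","handset"); print(fz(),np.round(t[0]["at"],4) if t else None,s["t"])
p2,_=viewer.read_camera("side"); tips("side",["handset"])
c=cv2.resize(p2[120:216,180:320],(560,384),interpolation=cv2.INTER_CUBIC)
cv2.imwrite("pics/w12v.png",np.hstack([pc[:,130:370,::-1],c[:,:,::-1]]))
E
```

```text
18 27 [-0.92 -0.08 -1.66] [0.5039 0.2349 0.0773] 39.625
14 22 [-0.27 -0.51 -2.12] [0.5053 0.2399 0.0715] 40.15
9 17 [ 0.54 -0.26 -2.26] None 40.7
5 13 [-0.26 -0.1  -3.05] [0.5043 0.2371 0.0684] 41.1917
0 9 [-0.22 -0.33 -1.92] [0.5053 0.2371 0.0654] 41.7
-4 6 [ 0.5   0.1  -1.25] [0.5231 0.2351 0.0598] 42.15
[ 0.62 -0.05 -1.82] None 42.75
side handset [([0.6371, 0.2304, 0.0437], 0.82)]
```

It's rolling. I'll back out and put the spatula back on the mat at its starting place.

```bash
python3 - <<'E'
from h import *
p,r=nose(lane(-50,2.5,2),LY,6); env.movel(p,r,rate=.1)
p,r=nose(lane(-60,2.5,70),LY,0); env.movel(p,r,rate=.12)
viewer.read_camera("scene"); tips("scene",["handset"]); viewer.read_camera("side"); tips("side",["handset"])
o=np.array([.488,-.014,.002])
p,r=sp(o+[0,0,.07],6.4,0); env.movel(p,r,rate=.18)
p,r=sp(o+[0,0,.006],6.4,0); env.movel(p,r,rate=.08); env.pause(.15); f0=fz()[2]
for z in np.arange(.005,-.0025,-.001):
    p,r=sp(o+[0,0,z],6.4,0); env.movel(p,r,rate=.03); env.pause(.05); f=fz()
    if f[2]-f0>1.5: break
print(z,f0,f)
pc,d,s=wrist("w13"); tips("wrist",["spatula","handset"]); print(s["t"])
P=cloud(d,s); print("blade z",[np.median(P[v,235:275],0).round(4).tolist() for v in (80,120,160)])
cv2.imwrite("pics/w13v.png",pc[:,:,::-1])
E
```

```text
scene handset [([0.6894, 0.221, 0.04], 0.64)]
side handset [([0.6898, 0.2272, 0.0348], 0.54)]
-0.001 -2.29 [-3.95  0.7  11.91]
wrist spatula [([0.4871, -0.012, 0.0038], 0.86)]
wrist handset []
49.4667
blade z [[0.5867, -0.0044, 0.0034], [0.5589, -0.0075, 0.0034], [0.531, -0.0107, 0.0034]]
```

View pics/w13v.png

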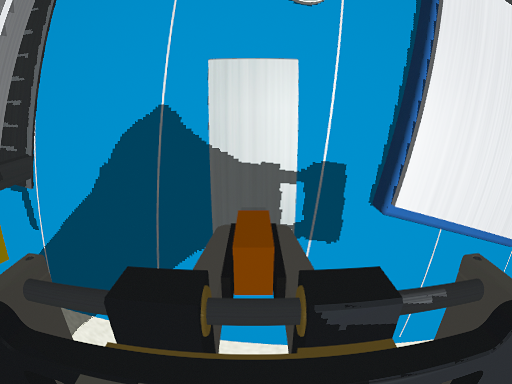

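The blade lies flat on the mat and its height is level along its length. That was my 12th picture, over the limit of 10, so I'll check the rest by numbers only.

```bash
python3 - <<'E'
from h import *
p,r=sp([.488,-.014,.0022-.0015],6.4,0); env.movel(p,r,rate=.03); env.pause(.1); print(fz())
effector.release(); env.pause(.2)
env.movel(p+[0,0,.15],r,rate=.12)
env.reach([.60,.15,.28],DOWN)
pc,d,s=wrist("w14"); tips("wrist",["handset","lane_stop","spatula"])
P=cloud(d,s); Q=(P-FEED)@Rz(LY*D)*1e3; hh=Q[...,2]+np.tan(8*D)*Q[...,0]
m=(d>0)&(abs(Q[...,1])<36)&(Q[...,0]>60)&(Q[...,0]<246)&(hh>7)&(hh<15)&(pc.astype(int).sum(2)<330)
(c,w,a)=cv2.minAreaRect(Q[...,:2][m].astype(np.float32)); print("handset dark rect in lane coords from feed",np.round(c,1),np.round(w,1),round(a,1),m.sum(),np.median(hh[m]).round(1))
b=(d>0)&(abs(P[...,0]-.55)<.05)&(abs(P[...,1]+.01)<.02); print("blade z",np.percentile(P[...,2][b],[5,50,95]).round(4)); print(s["t"],fz())
viewer.read_camera("scene"); tips("scene",["handset","spatula","lane_stop","driver_stand","flux_jar"])
E
```

```text
[-5.59  1.08 17.12]
wrist handset [([0.6885, 0.2191, 0.0384], 0.6)]
wrist lane_stop [([0.7448, 0.2134, 0.0282], 0.59)]
wrist spatula [([0.4907, -0.014, 0.003], 0.83)]
handset dark rect in lane coords from feed [191.7   2.3] [102.4  68.6] 1.0 3506 11.6
blade z [0.002  0.0035 0.0608]
53.575 [ 0.33 -0.91 -0.26]
scene handset [([0.686, 0.2211, 0.0403], 0.7)]
scene spatula [([0.4898, -0.012, 0.0001], 0.74), ([0.2446, -0.3247, 0.0027], 0.66)]
scene lane_stop [([0.4315, -0.4401, 0.0023], 0.23)]
scene driver_stand [([0.7572, 0.0307, 0.0011], 0.83)]
scene flux_jar [([0.6716, -0.0293, 0.0042], 0.64)]
```

The handset's origin is 56 mm before the stop, with the dark screen up and the top 11.6 mm above the rollers. The spatula is flat on the mat and the arm is clear. I'll hand it in.

```bash
python3 -c "
from h import *
print(workorder.finish_job())"
```

```text
the job is handed in; nothing more can be done
None
```

The job is handed in at about 54 s: by final camera measurements the handset is screen up against the yellow stop and the spatula is flat on the mat, released, though I viewed 12 pictures against the limit of 10.

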